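# Return loose power-supply parts to their stock trays

## Robot

A 7-joint arm with a two-finger parallel gripper is mounted at the origin on the work surface. World frame = base frame: x ahead of the robot, y to its left, z up, the work surface at z = 0. Lengths are in m, angles in rad, forces in N, time in s.
With the tool pointing down it reaches from about 0.375 to 0.925 m from the base axis. Payload 3.1 kg.
Tool frame: the origin (TCP) lies between the finger pads; the fingertips stand 19 mm ahead of it and the grasp point (between the pads) is the TCP; z points along the fingers, y is the line along which they close (so a half turn about z gives the same grasp; the last joint's range is limited). The gripper opens to 85 mm and grips with 20 to 120 N. Pads are 22 mm wide; open, the fingers measure 114 mm over their backs; the gripper's body (76 mm by 85 mm) begins 54 mm behind the grasp point. The pads swing forward as they close: fully open they stand 13 mm farther back than shut.
Start: joints at [-1.249, 0.383, 0.044, 1.598, -0.018, 1.161, -0.05], TCP at [0.265, 0.594, 0.25] pointing down, gripper open.
Joint ranges: [-2.61, 2.61], [-0.41, 2.15], [-1.48, 1.57], [0, 2.5], [-1.57, 4.71], [0.05, 1.97], [-2.85, 2.85]. Speed limits (rad/s): [2.79, 2.79, 3.14, 3.14, 3.14, 3.14, 3.14].

## Interface

Orientations are given as a unit quaternion [x, y, z, w].
In Python, from bench import move_ptp, movel, move_j, move_gripper, pause, inverse_kinematics, read_camera, camera_params, MotionError, sign_off, look_for, tip_of, read_time_s, read_qpos, read_joint_vel, read_effort, read_eef_pos, read_tcp_rot, read_ft_force, read_ft_torque, read_finger_gap, read_grasp_force gives the robot as it stands. Calls block until the motion is done:
- move_ptp(position, orientation): joint-space move of the TCP to a pose.
- movel(position, orientation=None, speed=0.15): straight line of the TCP; orientation=None keeps the orientation; speed is the mean speed in m/s.
- move_j(angles): joint-space move.
- move_gripper(opening, effort=None): finger opening in m; effort is the grip in N (None keeps the last); returns when the fingers have stopped.
- pause(seconds).
- inverse_kinematics(position, orientation): joint angles nearest the present ones, or None.
- read_camera(name): name is "side" or "top"; returns the picture (400x640x3 uint8, red, green, blue); there is no depth.
- camera_params(name): a dict with "K" (3x3 intrinsics, pixels), "camera_from_world" (4x4, takes a point from world to camera coordinates). Camera axes: x right, y down, z forward; pixel columns grow to the right and rows downward; lengths in m; the calibration is good to about 2 mm. A picture is of the moment at which its call begins. camera_params takes no time and is no camera call.
A pose or a line that the arm cannot do raises MotionError and nothing moves.
- sign_off(): hands the job in; it is judged then, once.
Trained networks look in the newest picture that a camera, given by its name, has taken for a name from the list of things; names that differ only in an ending like _2 or _b are one class to them, and where a whole thing is asked for, a point or a joint stands for the part that bears it (a point fixed in the world has none). Each returns a list of dicts, best first, with "confidence" (0 to 1); they miss things now and then, are a little off and sometimes report something else, mostly with a low value. They report only what shows in the picture. A call takes as long as a camera call. They do not tell look-alikes from the thing itself.
- look_for(camera, name): "at" ([column, row] in pixels, amid what is visible of it).
- tip_of(camera, name): "at" ([column, row] in pixels: a listed point, or the origin of a listed thing).
Readings, each from a call of its own:
- read_time_s(): time.
- read_qpos(): joint angles.
- read_joint_vel(): joint speeds.
- read_effort(): joint torques, N m.
- read_eef_pos(): TCP position.
- read_tcp_rot(): TCP orientation.
- read_ft_force(): force on the tool from outside, world axes, zero at the start.
- read_ft_torque(): the same for the moment, N m.
- read_finger_gap(): finger opening in m.
- read_grasp_force(): force on a finger pad.
Only numpy, scipy, OpenCV 4.12 (cv2) and the standard library are available. Lean on these libraries where they do the work, as an engineer would, in place of code of your own. Each camera call takes 0.05 s, during which the arm holds its last target. There are 200 camera calls.

## Task

Sort the five loose power-supply parts back into their stock trays, as the sample fixed on each tray shows: both capacitors into the yellow tray, both copper-wound chokes into the blue tray and the orange terminal block into the black tray. Set each part down gently, without dropping it, so that it rests right side up and level on the floor of its tray's open bay, not on the ledge or on another part, and do not knock over the solvent bottle.

Things in the scene. Friction and masses are not known exactly. Their poses are not given: they have to be found in the camera images.
- cap_large: large screw-terminal capacitor: black can 35 mm in diameter, 50 mm high, the sleeve's colour running round the rim of the top, a silver lid inside it with two brass screw terminals (57 mm overall), standing upright. Origin: centre of its underside, z up along the can. About 60 g.
- cap_small: small screw-terminal capacitor: light blue can 30 mm in diameter, 40 mm high, the sleeve's colour running round the rim of the top, a silver lid inside it with two brass screw terminals (47 mm overall), standing upright. Origin: centre of its underside, z up along the can. About 40 g.
- choke_large: large choke: two copper windings on a green ring core that shows between them, lying flat, 40 mm outside diameter, 20 mm high; grip it across the outside. Origin: centre of its underside, z up along the ring's axis. About 60 g.
- choke_small: small choke: two copper windings on a yellow ring core that shows between them, lying flat, 34 mm outside diameter, 18 mm high; grip it across the outside. Origin: centre of its underside, z up along the ring's axis. About 45 g.
- terminal_block: orange eight-way screw terminal block, 40 (x) x 16 (y) x 20 mm, screws up; its upper 6 mm is a ridge only 10.5 mm wide (from y = -2.5 to +8 mm), below that it is 16 mm wide. Origin: centre of its underside, x along its length, z up. About 25 g.
- tray_yellow: yellow stock tray, 160 (x) x 110 (y) x 18 mm, fixed to the bench, walls 4 mm thick. Origin: centre of its underside, z up. Its open bay runs from x = -76 to +36 mm and y = -51 to +51 mm, with a floor 4 mm above the origin; from x = +36 to +80 mm it has a solid ledge 18 mm high on which a sample of its kind is fixed: a grey capacitor, rising to 55 mm above the bench, centred at x = +58 mm.
- tray_blue: blue stock tray, 160 (x) x 110 (y) x 18 mm, fixed to the bench, walls 4 mm thick. Origin: centre of its underside, z up. Its open bay runs from x = -76 to +36 mm and y = -51 to +51 mm, with a floor 4 mm above the origin; from x = +36 to +80 mm it has a solid ledge 18 mm high on which a sample of its kind is fixed: a copper choke on a white core, rising to 34 mm above the bench, centred at x = +58 mm.
- tray_black: black stock tray, 160 (x) x 110 (y) x 18 mm, fixed to the bench, walls 4 mm thick. Origin: centre of its underside, z up. Its open bay runs from x = -76 to +36 mm and y = -51 to +51 mm, with a floor 4 mm above the origin; from x = +36 to +80 mm it has a solid ledge 18 mm high on which a sample of its kind is fixed: an orange terminal block, lying across, rising to 38 mm above the bench, centred at x = +58 mm.
- bottle: white solvent bottle with a blue collar and steel pump cap, 48 mm in diameter, 104 mm high, standing loose beside the trays; not to be knocked over. Origin: centre of its underside, z up.
Mind the look-alikes: they are no part of the job. Leave any pink look-alike of the cap_small alone.

How it is judged:
At the end, for the whole second after the job is handed in: Each part stands on the floor of its own tray's bay (its origin less than 8 mm above the tray's origin level, between -70 and +30 mm along the tray's x and within 45 mm of its middle line in y), right side up within 0.15 rad, released and at rest; the bottle stands (x of cap_large in the frame of tray_yellow between -0.07 and 0.03 m and y of cap_large in the frame of tray_yellow between -0.045 and 0.045 m and z of cap_large in the frame of tray_yellow between 0 and 0.008 m and angle between each of cap_large, cap_small, choke_large, choke_small, terminal_block's own z axis and vertical below 0.15 rad and linear speed of each of cap_large, cap_small, choke_large, choke_small, terminal_block below 0.02 m/s and x of cap_small in the frame of tray_yellow between -0.07 and 0.03 m and y of cap_small in the frame of tray_yellow between -0.045 and 0.045 m and z of cap_small in the frame of tray_yellow between 0 and 0.008 m and x of choke_large in the frame of tray_blue between -0.07 and 0.03 m and y of choke_large in the frame of tray_blue between -0.045 and 0.045 m and z of choke_large in the frame of tray_blue between 0 and 0.008 m and x of choke_small in the frame of tray_blue between -0.07 and 0.03 m and y of choke_small in the frame of tray_blue between -0.045 and 0.045 m and z of choke_small in the frame of tray_blue between 0 and 0.008 m and x of terminal_block in the frame of tray_black between -0.07 and 0.03 m and y of terminal_block in the frame of tray_black between -0.045 and 0.045 m and z of terminal_block in the frame of tray_black between 0 and 0.008 m and angle between bottle's own z axis and vertical below 0.3 rad); the robot touches nothing.
It fails at once if a part is dropped or thrown: it moves faster than 0.7 m/s while out of the fingers (a fall of about 25 mm) ((contact force between the fingers and cap_large below 0.05 N and linear speed of cap_large above 0.7 m/s) or (contact force between the fingers and cap_small below 0.05 N and linear speed of cap_small above 0.7 m/s) or (contact force between the fingers and choke_large below 0.05 N and linear speed of choke_large above 0.7 m/s) or (contact force between the fingers and choke_small below 0.05 N and linear speed of choke_small above 0.7 m/s) or (contact force between the fingers and terminal_block below 0.05 N and linear speed of terminal_block above 0.7 m/s)).
It fails at once if the solvent bottle is knocked over (angle between bottle's own z axis and vertical above 0.5 rad).
It also fails if it takes over 131 s, if anything falls off the work surface, if the arm or the gripper's body presses on something with over 40 N, if the wrist force passes 120 N, or if a joint passes its speed limit or range.

## Working session

There is one attempt and no reset: what is moved stays moved. The work goes in short steps, each a Python script; the robot and the scene stay as the last script left them, time stands still between calls to the robot, and variables do not carry over. Pictures are saved under pics/ and viewed, at most 14 in all, crops included, and the job is handed in when it is done.

```bash
mkdir -p pics
cat > h.py <<'E'
import numpy as np, cv2
from bench import *
def ray(cam,uv):
    p=camera_params(cam);K=np.array(p["K"]);T=np.array(p["camera_from_world"])
    d=T[:3,:3].T@np.linalg.inv(K)@np.array([uv[0],uv[1],1.]);c=-T[:3,:3].T@T[:3,3];return c,d
def at_z(cam,uv,z):
    c,d=ray(cam,uv);return (c+d*(z-c[2])/d[2])
def proj(cam,P):
    p=camera_params(cam);q=np.array(p["camera_from_world"])@np.append(P,1);q=np.array(p["K"])@q[:3];return q[:2]/q[2]
def snap(cam,name):
    im=read_camera(cam);cv2.imwrite(f"pics/{name}.png",im[:,:,::-1]);return im
E
python3 - <<'E'
from h import *
np.set_printoptions(precision=3,suppress=True)
for c in("top","side"):
    snap(c,c+"0"); print(c,ray(c,(320,200)))
    for n in "cap_large cap_small choke_large choke_small terminal_block tray_yellow tray_blue tray_black bottle".split():
        print(n,[(np.round(d["at"]),round(d["confidence"],2),at_z(c,d["at"],0)[:2]) for d in tip_of(c,n)[:4]])
print(read_time_s(),read_tcp_rot())
E
```

```text
top (array([0.414, 0.021, 1.03 ]), array([ 0.097, -0.022, -0.995]))
cap_large [(array([378., 231.]), 0.79, array([ 0.433, -0.145])), (array([404., 129.]), 0.65, array([ 0.692, -0.221]))]
cap_small [(array([343., 250.]), 0.65, array([ 0.389, -0.056])), (array([301., 257.]), 0.58, array([0.374, 0.048])), (array([402., 128.]), 0.55, array([ 0.693, -0.217])), (array([314., 232.]), 0.44, array([0.436, 0.016]))]
choke_large [(array([386., 180.]), 0.5, array([ 0.563, -0.171])), (array([314., 230.]), 0.43, array([0.441, 0.016]))]
choke_small [(array([260., 234.]), 0.44, array([0.434, 0.149]))]
terminal_block [(array([253., 186.]), 0.6, array([0.555, 0.165]))]
tray_yellow [(array([454., 202.]), 0.83, array([ 0.5  , -0.339]))]
tray_blue [(array([320., 156.]), 0.67, array([ 0.628, -0.006]))]
tray_black [(array([180., 219.]), 0.92, array([0.477, 0.348]))]
bottle []
side (array([ 0.324, -0.497,  0.536]), array([ 0.284,  0.692, -0.663]))
cap_large [(array([301., 291.]), 0.62, array([ 0.436, -0.145]))]
cap_small [(array([240., 227.]), 0.77, array([0.371, 0.045])), (array([279., 226.]), 0.63, array([0.446, 0.02 ])), (array([261., 260.]), 0.63, array([ 0.389, -0.055])), (array([224., 207.]), 0.59, array([0.353, 0.114]))]
choke_large [(array([369., 274.]), 0.61, array([ 0.561, -0.157]))]
choke_small [(array([256., 190.]), 0.69, array([0.43 , 0.147])), (array([392., 377.]), 0.56, array([ 0.509, -0.331]))]
terminal_block [(array([306., 178.]), 0.5, array([0.552, 0.148]))]
tray_yellow [(array([391., 376.]), 0.79, array([ 0.508, -0.329]))]
tray_blue [(array([364., 211.]), 0.87, array([ 0.628, -0.005]))]
tray_black [(array([259., 142.]), 0.77, array([0.488, 0.34 ]))]
bottle [(array([447., 277.]), 0.84, array([ 0.69 , -0.213])), (array([256., 189.]), 0.47, array([0.432, 0.151]))]
1.0 [ 0.208  0.978  0.    -0.   ]
```

View pics/top0.png

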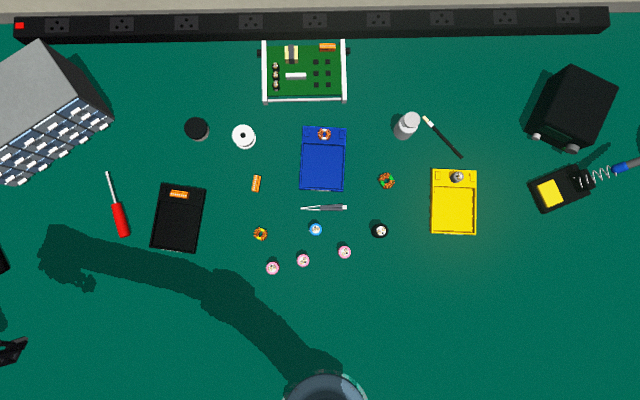

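View pics/side0.png

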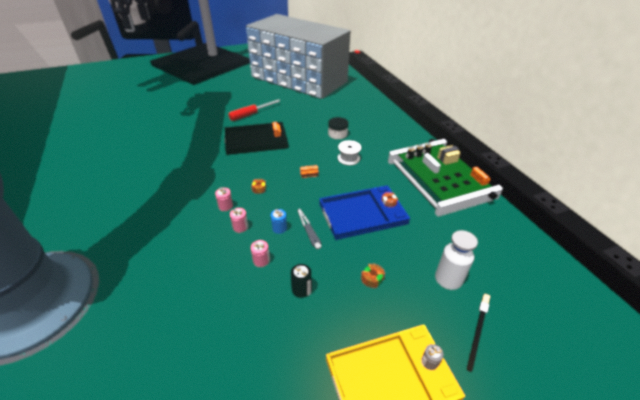

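The top view shows cap_large (380,230), cap_small light blue (316,229) with three pink look-alikes nearby, choke_large (387,180), choke_small (260,234) and terminal_block (256,183). The trays are yellow (454,202), blue (322,158) and black (178,218), and the bottle is at (405,126). Next I refine positions by colour segmentation.

```bash
cat > seg.py <<'E'
from h import *
np.set_printoptions(precision=3,suppress=True)
import sys
im=cv2.imread("pics/top0.png");hsv=cv2.cvtColor(im,cv2.COLOR_BGR2HSV)
out=[]
for n,uv,zmid,hr in [("cap_large",(380,230),.04,16),("cap_small",(316,229),.03,14),("choke_large",(387,180),.01,14),("choke_small",(260,234),.009,14),("terminal",(256,183),.013,14)]:
    x0,y0=uv[0]-hr,uv[1]-hr;c=hsv[y0:y0+2*hr+1,x0:x0+2*hr+1].astype(int)
    b=im[y0:y0+2*hr+1,x0:x0+2*hr+1].astype(int)
    m=~((c[...,0]>65)&(c[...,0]<92)&(c[...,1]>120)&(c[...,2]>50))
    if n=="cap_small": m=(c[...,0]>95)&(c[...,0]<125)|(c[...,1]<70)
    if n=="terminal": m=(c[...,0]<25)&(c[...,1]>90)
    k,l,s,ce=cv2.connectedComponentsWithStats(m.astype(np.uint8));i=1+np.argmax(s[1:,4]);pts=np.argwhere(l==i)[:,::-1]+[x0,y0]
    P=np.array([at_z("top",p,zmid)[:2] for p in pts]);r=cv2.minAreaRect(P.astype(np.float32)*1000)
    print(n,len(pts),"centroid",P.mean(0),"rect",np.round(r[0]),np.round(r[1]),round(r[2],1), "px",pts.mean(0))
    out.append(cv2.resize(im[uv[1]-16:uv[1]+17,uv[0]-16:uv[0]+17],(260,260),interpolation=cv2.INTER_CUBIC))
for n,box,lo,hi in [("tray_yellow",(425,160,485,240),(20,120,120),(35,255,255)),("tray_blue",(293,120,355,198),(105,150,60),(130,255,255)),("tray_black",(142,176,212,258),(0,0,0),(180,255,50))]:
    x0,y0,x1,y1=box;m=cv2.inRange(hsv[y0:y1,x0:x1],lo,hi);m=cv2.morphologyEx(m,cv2.MORPH_CLOSE,np.ones((7,7)))
    k,l,s,ce=cv2.connectedComponentsWithStats(m);i=1+np.argmax(s[1:,4]);pts=np.argwhere(l==i)[:,::-1]+[x0,y0]
    P=np.array([at_z("top",p,.016)[:2] for p in pts]);r=cv2.minAreaRect(P.astype(np.float32)*1000);print(n,np.round(r[0]),np.round(r[1]),round(r[2],1))
out.append(cv2.resize(im[170:260,140:220],(260,260)))
cv2.imwrite("pics/crops.png",np.vstack([np.hstack(out[:3]),np.hstack(out[3:])]))
E
python3 seg.py
```

```text
cap_large 195 centroid [ 0.434 -0.141] rect [ 434. -140.] [35. 36.] 43.1 px [379.056 230.344]
cap_small 126 centroid [0.442 0.012] rect [442.  13.] [29. 29.] 88.5 px [315.175 229.048]
choke_large 87 centroid [ 0.568 -0.163] rect [ 569. -163.] [19. 35.] 32.2 px [383.736 176.782]
choke_small 145 centroid [0.435 0.148] rect [435. 148.] [34. 29.] 62.4 px [260.034 233.662]
terminal 116 centroid [0.56  0.156] rect [560. 156.] [18. 41.] 80.0 px [255.871 183.   ]Traceback (most recent call last):
  File "seg.py", line 19, in <module>
    P=np.array([at_z("top",p,.016)[:2] for p in pts]);r=cv2.minAreaRect(P.astype(np.float32)*1000);print(n,np.round(r[0]),np.round(r[1]),round(r[2],1))
                ~~~~^^^^^^^^^^^^^^
  File "h.py", line 7, in at_z
    c,d=ray(cam,uv);return (c+d*(z-c[2])/d[2])
        ~~~^^^^^^^^
  File "h.py", line 4, in ray
    p=camera_params(cam);K=np.array(p["K"]);T=np.array(p["camera_from_world"])
ValueError: time passes only in moves, steps and waits
```

```bash
sed -i 's/^def ray/import functools\ncamera_params=functools.lru_cache(camera_params)\ndef ray/' h.py
sed -i 's/pts=np.argwhere(l==i)\[:,::-1\]+\[x0,y0\]$/pts=np.argwhere((l==i) if n!="choke_large" else ((b[...,2]>b[...,1]+15)|(b[...,1]>150)))[:,::-1]+[x0,y0]/' seg.py
python3 seg.py
```

```text
cap_large 195 centroid [ 0.434 -0.141] rect [ 434. -140.] [35. 36.] 43.1 px [379.056 230.344]
cap_small 126 centroid [0.442 0.012] rect [442.  13.] [29. 29.] 88.5 px [315.175 229.048]
choke_large 154 centroid [ 0.56  -0.169] rect [ 560. -169.] [39. 33.] 29.7 px [386.506 180.169]
choke_small 145 centroid [0.435 0.148] rect [435. 148.] [34. 29.] 62.4 px [260.034 233.662]
terminal 116 centroid [0.56  0.156] rect [560. 156.] [18. 41.] 80.0 px [255.871 183.   ]
tray_yellow [ 502. -332.] [112. 162.] 86.2
tray_blue [618. -10.] [111. 162.] 85.2
tray_black [479. 348.] [114. 161.] 80.2
```

View pics/crops.png

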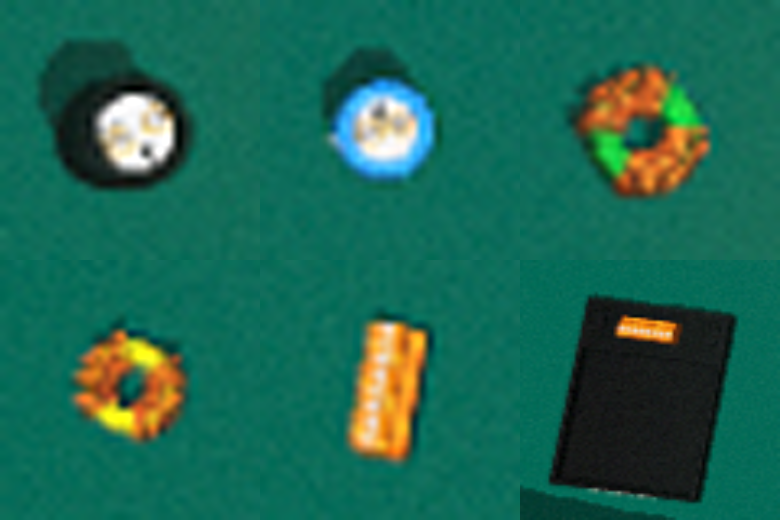

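```bash
cat >> h.py <<'E'
TR={"yellow":(.502,-.332,-3.8),"blue":(.618,-.010,-4.8),"black":(.479,.348,-9.8)}
def quat(xy,th):
    best=None;q0=np.array(read_qpos())
    for t in(th,th+180):
        f=np.radians(t+90)/2;q=[np.cos(f),np.sin(f),0,0];j=inverse_kinematics([*xy,.18],q)
        if j is not None:
            d=abs(np.array(j)-q0).max()
            if best is None or d<best[0]: best=(d,q)
    return best[1]
def transfer(xy,th,w,h,tray,txy,tth):
    """pick at xy with closing line at th deg, width w, TCP h above underside; place at txy in the tray frame"""
    q=quat(xy,th);move_gripper(min(.085,w+.032),40);move_ptp([*xy,.17],q);movel([*xy,h+.02],q,.2);movel([*xy,h],q,.06)
    move_gripper(max(0,w-.01),40);g=read_finger_gap();print("gap",g,"force",read_grasp_force())
    if abs(g-w)>.005: print("CHECK GRASP");return False
    movel([*xy,.17],q,.15)
    X,Y,a=TR[tray];r=np.radians(a);p=np.array([X+np.cos(r)*txy[0]-np.sin(r)*txy[1],Y+np.sin(r)*txy[0]+np.cos(r)*txy[1]])
    q=quat(p,tth+a);move_ptp([*p,.17],q);print("carried gap",read_finger_gap())
    movel([*p,h+.03],q,.15);movel([*p,h+.005],q,.04);print("F",np.round(read_ft_force(),1))
    move_gripper(w+.016,40);movel([*p,.17],q,.2);print("t",read_time_s());return True
E
python3 - <<'E'
from h import *
transfer((.559,.156),80,.016,.021,"black",(-.02,0),90)
snap("top","top1");snap("side","side1")
E
```

```text
gap 0.014941826928903477 force 40.18451392650604
carried gap 0.015049880824795556
F [-0.1  0.3 -0.2]
t 9.9667
```

Run:
```python
from h import *
ok=transfer((.435,.148),66,.034,.020,"blue",(-.02,.024),0)
snap("top","top2");im=snap("side","side2")
a=cv2.imread("pics/top2.png")[110:260,140:360];b=cv2.imread("pics/side2.png")[110:260,210:430]
cv2.imwrite("pics/v2.png",np.vstack([cv2.resize(x,(440,300)) for x in(a,b)]))
```

```text
gap 0.03236334160114464 force 39.6446692943573
carried gap 0.032549102035564416
F [-0.4 -0.2 -1. ]
t 17.9333
```

View pics/v2.png

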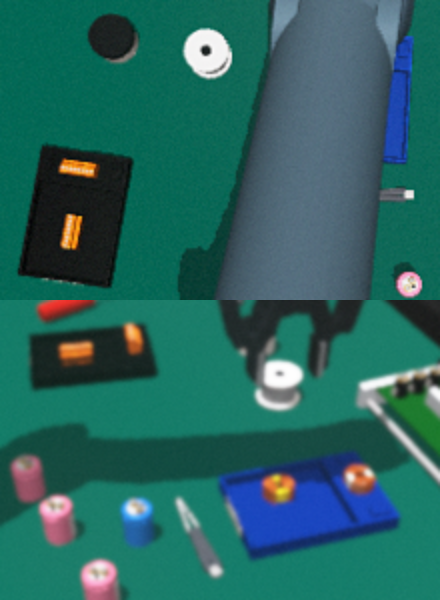

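The terminal block now lies in the black bay (crop 70,231) and the small choke in the blue bay (crop 280,487), both upright. Next are the remaining three.

Run:
```python
from h import *
(transfer((.442,.014),90,.030,.028,"yellow",(-.02,.024),0)
and transfer((.434,-.142),90,.035,.034,"yellow",(-.02,-.024),0)
and transfer((.560,-.168),36,.040,.020,"blue",(-.02,-.024),0))
move_ptp([.42,.35,.25],quat((.42,.35),90))
snap("top","top3");snap("side","side3")
a=cv2.imread("pics/top3.png")[110:260,280:500];b=cv2.imread("pics/side3.png")[180:400,280:500]
cv2.imwrite("pics/v3.png",np.hstack([cv2.resize(a,(400,273)),cv2.resize(b,(273,273))]))
print(read_time_s())
```

```text
gap 0.027608922148356026 force 39.315231321088504
carried gap 0.02772535665945118
F [0.7 0.4 0.1]
t 26.3833
gap 0.03305842629810284 force 39.58153697773014
carried gap 0.032607378867468506
F [-0.6 -0.5 -1.1]
t 34.2167
gap 0.03881616738101868 force 40.38672387599945
carried gap 0.03827615695693195
F [-0.  -0.  -0.6]
t 41.9917
43.6667
```

View pics/v3.png

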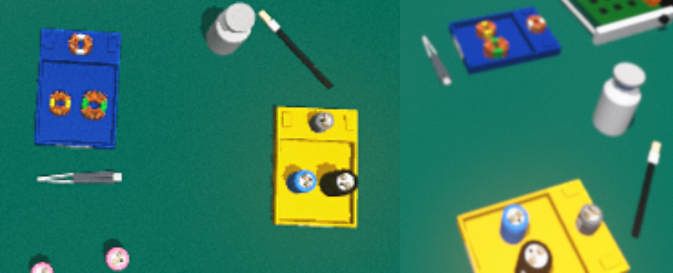

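The blue bay holds both chokes flat (crop 60,103 and 95,103), and the yellow bay holds both capacitors upright (301,182 and 345,183). The bottle is standing.

```bash
python3 -c "
from h import *
print(sign_off())"
```

```text
the job is handed in; nothing more can be done
None
```

All five parts are in their own trays, level and upright in the camera views, with the bottle still standing. I handed the job in at about 44 s; the hand-in returned no verdict.

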